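# Rebuild the filter tower of the solder-fume extractor

## Robot

A 7-joint arm with a two-finger parallel gripper is mounted at the origin on a cart in front of the work surface, level with it; the furniture and walls round the work are solid. World frame = base frame: x ahead of the robot, y to its left, z up, the work surface at z = 0. Lengths are in m, angles in rad, forces in N, time in s.
With the tool pointing down it reaches from about 0.425 to 0.875 m from the base axis. Payload 4.7 kg.
Tool frame: the origin (TCP) lies at the very end of the fingers, on their centre line; the grasp point (between the pads) lies 19 mm behind it; z points along the fingers, y is the line along which they close (so a half turn about z gives the same grasp; the last joint's range is limited). The gripper opens to 85 mm and grips with 20 to 120 N. Pads are 22 mm wide; open, the fingers measure 114 mm over their backs; the gripper's body (76 mm by 85 mm) begins 54 mm behind the grasp point. The pads swing forward as they close: fully open they stand 13 mm farther back than shut.
Start: joints at [-1.256, 0.321, -0.07, 1.45, 0.023, 1.371, -0.057], TCP at [0.193, 0.621, 0.231] pointing down, gripper open.
Joint ranges: [-2.86, 2.86], [-0.3, 2.09], [-1.38, 1.24], [0.06, 2.45], [-1.56, 4.7], [0.09, 2.05], [-2.69, 2.69]. Speed limits (rad/s): [2.57, 2.57, 3.14, 3.14, 3.14, 3.14, 3.14].

## Interface

Orientations are given as a 3x3 rotation matrix whose columns are the frame's x, y, z axes.
In Python, from plant import read_state, camera, camera_params, finish_job, find_in, silhouettes, tip_of gives the robot as it stands.
- The arm moves only by the shell command python3 -m crank 'ROWS' [FORCE]. ROWS is JSON, one flat list of numbers, 7 for each row, row after row: the shift along the world's x, y, z in mm, then the turn, a rotation vector about the world's x, y, z in rad, then the closure, from -1 (fully open) to 1 (shut), so that 0 is half open. In form: [dx, dy, dz, wx, wy, wz, fingers, dx, dy, dz, wx, wy, wz, fingers, ...]. A call has 1 to 20 rows; each row shifts and turns the commanded pose from where the row before left it; what a row does not reach is not made up. A row lasts 1/10 s, in which the tool goes at most 50 mm and 8.59 degrees, less where a joint would pass 70% of its speed; a pose out of reach is approached as far as the arm can. A call is refused whole if a number of a shift passes 50 or a number of a turn 0.15, either way. A call with a gripper value outside its range is refused whole. The fingers move at their own pace and stop on an object; FORCE is the grip in N (left out, the last holds). Time passes only in rows, so rows that do not move let the fingers close. It gives the time, the measured TCP pose, the force, the opening and the grip force at its end, in the units of the state.
- read_state(): the state, without advancing time (a new reading comes with each control period).
- camera(name): name is "scene" or "top" or "wrist"; returns the picture (400x640x3 uint8, red, green, blue); there is no depth.
- camera_params(name): a dict with "intrinsics" (3x3 intrinsics, pixels), "k1" (the pictures are not rectified: a ray, as slopes to the right and down, at radius r is drawn at 1 + k1 r^2 times it, then the intrinsics apply), "rvec" (rotation vector, rad) and "tvec" (3), from world to camera coordinates, as OpenCV has them; the wrist camera has in their place "tool_from_camera" (4x4, takes a point from camera to tool coordinates, whose origin is the TCP and whose axes are the flange's). Camera axes: x right, y down, z forward; pixel columns grow to the right and rows downward; lengths in m; the calibration is good to about 2 mm. A picture is of the moment at which its call begins: read the wrist's pose just before it. camera_params takes no time and is no camera call.
- finish_job(): hands the job in; it is judged then, once.
Trained networks look in the newest picture that a camera, given by its name, has taken for a name from the list of things; names that differ only in an ending like _2 or _b are one class to them, and where a whole thing is asked for, a point or a joint stands for the part that bears it (a point fixed in the world has none). Each returns a list of dicts, best first, with "p" (0 to 1); they miss things now and then, are a little off and sometimes report something else, mostly with a low value. They report only what shows in the picture. A call takes as long as a camera call.
- find_in(query, camera): "bbox" ([centre column, centre row, width, height] as shares, 0 to 1, of the picture: columns of its width, rows of its height, round what is visible of it).
- silhouettes(query, camera): "pixels" (400x640 bool, what is visible of it) and "bbox" ([centre column, centre row, width, height] as shares, 0 to 1, of the picture: columns of its width, rows of its height, round what is visible of it).
- tip_of(query, camera): "at" ([row, column] as shares, 0 to 1, of the picture: columns of its width, rows of its height: a listed point, or the origin of a listed thing).
The state is a dict: "time_s": time; "joints": joint angles; "dq": joint speeds; "joint_torque": joint torques, N m; "eef_pos": TCP position; "tcp_rot": TCP orientation; "contact_force": force on the tool from outside, world axes, zero at the start; "ft_torque": the same for the moment, N m; "gripper_width": opening from 0.0 (shut) to 1.0 (fully open); "grip_force": force on a finger pad.
Only numpy, scipy, OpenCV 4.12 (cv2) and the standard library are available. Lean on these libraries where they do the work, as an engineer would, in place of code of your own. Each camera call takes 0.05 s, during which the arm holds its last target. There are 200 camera calls.

## Task

The filters of the solder-fume extractor have been renewed: build its tower up again on the grey fan base, in the order of the air path: the black carbon canister first, on it the white particle filter, then the clean blue pre-filter, and the light grey intake hood on top, each seated fully and level over the collar of the part below. The blue pre-filter with the brown, soiled fleece is the spent one: leave it and the jars, solder reel and tape where they are.

Things in the scene. Friction and masses are not known exactly. Their poses are not given: they have to be found in the camera images.
- fan_base: Fan base, fixed: grey square housing 112 x 112 mm, 58 mm high, red switch in front. On its top a dark central collar like the canisters' (48 mm diameter, 22 mm high). Origin: centre of underside, z up. Seated origins: 58 mm above the base's, 40 mm above a canister's. Play of a socket on a collar 2.5 mm each side; the taper catches a part up to about 6 mm off centre.
- carbon_canister: Round filter canister: body 72 mm diameter, 40 mm high; on its shoulder a collar of 48 mm diameter, 22 mm high (top 6 mm tapers to 40 mm), gripped from above. Socket below: 53 mm diameter, 24 mm deep, fits over a collar at any turn until the rim rests on the shoulder. Origin: centre of underside, z up. Black, thin grey ring, black honeycomb in its mouth. 0.38 kg.
- particle_canister: Round filter canister: body 72 mm diameter, 40 mm high; on its shoulder a collar of 48 mm diameter, 22 mm high (top 6 mm tapers to 40 mm), gripped from above. Socket below: 53 mm diameter, 24 mm deep, fits over a collar at any turn until the rim rests on the shoulder. Origin: centre of underside, z up. White, thin green ring, cream pleats in its mouth. 0.2 kg.
- clean_prefilter: Round filter canister: body 72 mm diameter, 40 mm high; on its shoulder a collar of 48 mm diameter, 22 mm high (top 6 mm tapers to 40 mm), gripped from above. Socket below: 53 mm diameter, 24 mm deep, fits over a collar at any turn until the rim rests on the shoulder. Origin: centre of underside, z up. Bright blue, white ring, clean white fleece in its mouth. 0.15 kg.
- intake_hood: Light grey hood, 94 mm high: round skirt of 72 mm diameter, 36 mm high, with a dark band; a cone; then an upright open pipe of 44 mm diameter, straight from 60 to 94 mm above the underside, gripped there from above. Same socket below as the canisters (53 mm diameter, 24 mm deep). Origin: centre of underside, z up. 0.16 kg.
- spent_prefilter: Round filter canister: body 72 mm diameter, 40 mm high; on its shoulder a collar of 48 mm diameter, 22 mm high (top 6 mm tapers to 40 mm), gripped from above. Socket below: 53 mm diameter, 24 mm deep, fits over a collar at any turn until the rim rests on the shoulder. Origin: centre of underside, z up. Spent, leave it: dull dirty blue, brown soiled fleece in its mouth.
- flux_jar: Bystander: white jar with a black screw cap, 48 mm diameter, 34 mm high. Origin at the centre of the underside.
- grease_jar: Bystander: small white jar with a red screw cap, 33 mm diameter, 28 mm high. Origin at the centre of the underside.
- solder_spool: Bystander: reel of solder wire with blue flanges, 54 mm diameter, 34 mm high, standing on a flange. Origin at the centre of the underside.
- kapton_roll: Bystander: roll of amber tape lying flat, 60 x 66 mm, 12 mm high. Origin at the centre of the underside.

How it is judged:
At the end, for the whole second after the job is handed in: From the bottom: fan base, black carbon canister, white particle canister, clean blue pre-filter, intake hood; each seated over the collar of the part below (within 3 mm of its seated height, within 6 mm of that part's axis), upright within 0.06 rad, and at rest (horizontal distance between carbon_canister and fan_base below 0.006 m and z of carbon_canister in the frame of fan_base between 0.055 and 0.061 m and angle between each of carbon_canister, particle_canister, clean_prefilter, intake_hood's own z axis and vertical below 0.06 rad and linear speed of each of carbon_canister, particle_canister, clean_prefilter, intake_hood below 0.02 m/s and horizontal distance between particle_canister and carbon_canister below 0.006 m and z of particle_canister in the frame of carbon_canister between 0.037 and 0.043 m and horizontal distance between clean_prefilter and particle_canister below 0.006 m and z of clean_prefilter in the frame of particle_canister between 0.037 and 0.043 m and horizontal distance between intake_hood and clean_prefilter below 0.006 m and z of intake_hood in the frame of clean_prefilter between 0.037 and 0.043 m); the robot touches nothing.
It fails at once if the spent pre-filter is moved by more than 30 mm (distance of spent_prefilter from where it was at the start of the episode above 0.03 m).
It fails at once if a jar, the solder reel or the tape roll is moved by more than 30 mm (distance of any of flux_jar, grease_jar, solder_spool, kapton_roll from where it was at the start of the episode above 0.03 m).
It also fails if it takes over 102 s, if anything falls off the work surface, if the arm or the gripper's body presses on something with over 40 N, if the wrist force passes 120 N, or if a joint passes its speed limit or range.

## Working session

There is one attempt and no reset: what is moved stays moved. The work goes in short steps, Python scripts to look and compute and a shell command to move; the robot and the scene stay as the last step left them, time stands still between calls to the robot, and variables do not carry over. Pictures are saved under pics/ and viewed, at most 14 in all, crops included, and the job is handed in when it is done.

```bash
mkdir -p pics; ls; cat > h.py <<'E'
import numpy as np, cv2
from plant import *
def cp(n):
    p=camera_params(n); K=np.array(p["intrinsics"]); k1=p["k1"]
    if n=="wrist":
        s=read_state(); T=np.eye(4);T[:3,:3]=s["tcp_rot"];T[:3,3]=s["eef_pos"]
        W=T@np.array(p["tool_from_camera"]); return K,k1,W[:3,:3],W[:3,3]
    R=cv2.Rodrigues(np.array(p["rvec"],float))[0]; t=np.array(p["tvec"],float).ravel()
    return K,k1,R.T,-R.T@t
def toz(n,u,v,z,c=None):
    K,k1,R,o=c or cp(n)
    d=np.array([k1,0,0,0,0],float)
    xy=cv2.undistortPoints(np.array([[[u,v]]],float),K,d)[0,0]
    r=R@np.array([xy[0],xy[1],1]); return o+r*(z-o[2])/r[2]
def snap(n,f):
    im=camera(n); cv2.imwrite(f"pics/{f}.png",im[:,:,::-1]); return im
E
python3 - <<'E'
from h import *
np.set_printoptions(precision=4,suppress=True)
a=snap("top","top0"); b=snap("scene","scene0")
cv2.imwrite("pics/both0.png",cv2.resize(np.vstack([a,b]),(480,600))[:,:,::-1]) if 0 else None
for n in("top","scene"):
    c=cp(n); print(n,c[3],c[2][:,2])
for q in ["fan_base","carbon_canister","particle_canister","clean_prefilter","intake_hood","spent_prefilter","flux_jar","grease_jar","solder_spool","kapton_roll"]:
    for n in("top","scene"):
        print(q,n,[(round(r["p"],2),np.round(toz(n,r["at"][1]*640,r["at"][0]*400,0)[:2],3),np.round([r["at"][1]*640,r["at"][0]*400])) for r in tip_of(q,n)[:3]])
s=read_state();print(s["time_s"],s["eef_pos"],s["tcp_rot"],s["contact_force"])
E
```

```text
pics
top [0.4501 0.1985 1.1545] [ 0.0646 -0.0027 -0.9979]
scene [ 0.1184 -0.3432  0.7973] [ 0.3858  0.5531 -0.7384]
fan_base top [(0.58, array([ 0.499, -0.121]), array([428., 205.]))]
fan_base scene [(0.79, array([ 0.498, -0.115]), array([414., 331.]))]
carbon_canister top [(0.58, array([0.428, 0.097]), array([357., 229.]))]
carbon_canister scene [(0.66, array([0.431, 0.093]), array([320., 273.]))]
particle_canister top [(0.65, array([0.436, 0.261]), array([302., 227.])), (0.22, array([0.431, 0.166]), array([334., 228.]))]
particle_canister scene [(0.9, array([0.431, 0.265]), array([275., 222.]))]
clean_prefilter top [(0.97, array([0.437, 0.409]), array([253., 227.]))]
clean_prefilter scene [(0.67, array([0.445, 0.425]), array([245., 179.]))]
intake_hood top []
intake_hood scene [(0.87, array([0.515, 0.327]), array([291., 190.]))]
spent_prefilter top [(0.57, array([0.526, 0.159]), array([336., 197.]))]
spent_prefilter scene [(0.67, array([0.525, 0.161]), array([336., 232.]))]
flux_jar top [(0.56, array([0.59, 0.25]), array([306., 176.])), (0.5, array([ 0.496, -0.119]), array([428., 206.]))]
flux_jar scene [(0.91, array([0.596, 0.256]), array([336., 193.]))]
grease_jar top [(0.4, array([0.435, 0.161]), array([336., 227.]))]
grease_jar scene [(0.81, array([0.435, 0.155]), array([304., 253.]))]
solder_spool top [(0.8, array([0.494, 0.499]), array([223., 208.]))]
solder_spool scene [(0.9, array([0.505, 0.511]), array([249., 150.]))]
kapton_roll top [(0.56, array([0.58 , 0.058]), array([369., 179.])), (0.21, array([0.441, 0.407]), array([254., 226.]))]
kapton_roll scene [(0.97, array([0.586, 0.067]), array([386., 246.]))]
1.1 [0.1926 0.6208 0.2314] [[-0.9551  0.2963  0.0001]
 [ 0.2963  0.9551  0.0001]
 [-0.0001  0.0001 -1.    ]] [ 0.2475 -0.1629 -0.4342]
```

```bash
python3 - <<'E'
import cv2
a=cv2.imread("pics/top0.png");cv2.imwrite("pics/c0.png",cv2.resize(a[120:300,180:480],(800,480)))
E
```

```text
(no output)
```

View pics/scene0.png

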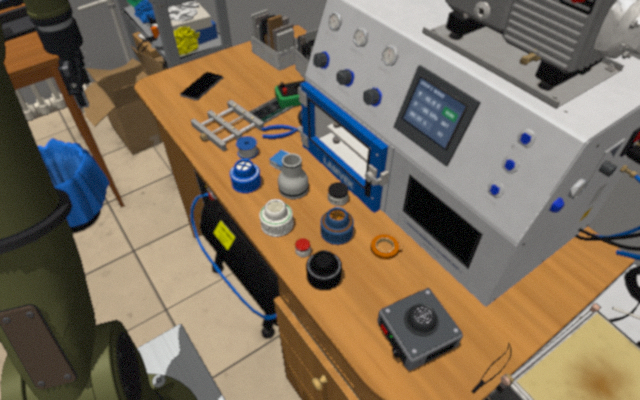

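View pics/c0.png

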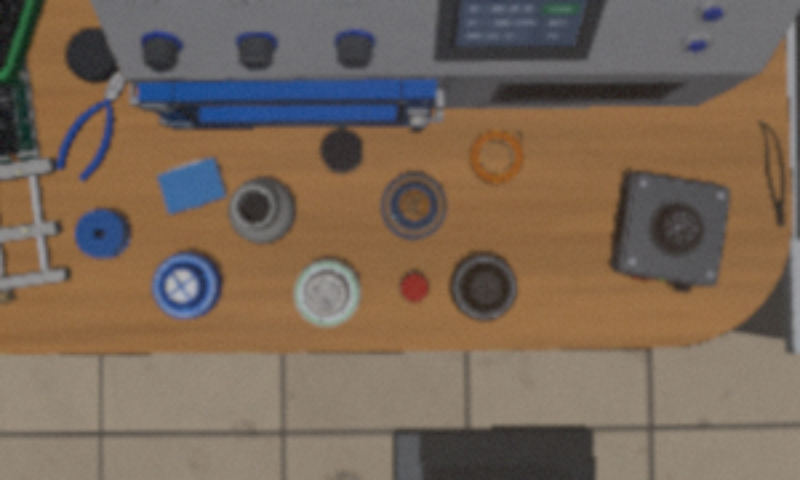

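The scene shows the fan base at the right (415,325) and the carbon canister at (323,268). The particle filter is at (276,217), the clean pre-filter at (245,176) and the hood at (292,177). The spent pre-filter, with its brown mouth, is at (337,222). The networks agree with the pictures, so I'll move above the carbon canister.

```bash
python3 -m crank '[20,-44,0,0,0,0,-1,20,-44,0,0,0,0,-1,20,-44,0,0,0,0,-1,20,-44,0,0,0,0,-1,20,-44,0,0,0,0,-1,20,-44,0,0,0,0,-1,20,-44,0,0,0,0,-1,20,-44,0,0,0,0,-1,20,-44,0,0,0,0,-1,20,-44,0,0,0,0,-1,20,-44,0,0,0,0,-1,20,-44,0,0,0,0,-1,0,0,0,0,0,0,-1,0,0,0,0,0,0,-1]' 
cat > w.py <<'E'
import sys; from h import *
np.set_printoptions(precision=4,suppress=True)
q,f=sys.argv[1:3]; zt=float(sys.argv[3]); n=sys.argv[4] if len(sys.argv)>4 else "wrist"
c=cp(n); im=snap(n,f)
for r in tip_of(q,n)[:2]: print("tip",round(r["p"],2),toz(n,r["at"][1]*640,r["at"][0]*400,zt,c)[:2])
s=read_state(); print(s["time_s"],s["eef_pos"],s["gripper_width"],"cam",c[3],"joints",np.array(s["joints"]))
E
python3 w.py carbon_canister w1 0
python3 - <<'E'
from h import *
for r in silhouettes("carbon_canister","wrist")[:1]:
    print(r["p"],r["bbox"])
    m=r["pixels"].astype("uint8"); cs=max(cv2.findContours(m,0,1)[0],key=cv2.contourArea); print(cv2.fitEllipse(cs))
E
```

```text
time_s: 2.5
eef_pos: [0.4328, 0.092, 0.2316]
tcp_rot: [[-0.954, 0.299, 0.0], [0.299, 0.954, 0.001], [0.0, 0.001, -1.0]]
contact_force: [0.9, 0.6, 0.1]
gripper_width: 1.002
grip_force: 0.0
tip 0.58 [0.4318 0.0839]
2.6 [0.4322 0.094  0.2313] 1.0000028665055154 cam [0.3528 0.1173 0.3744] joints [-0.7432 -0.1541  0.4276  1.9474  0.065   1.3351  0.9363]
0.79 [0.4945, 0.4356, 0.0911, 0.1497]
((315.7158508300781, 175.20993041992188), (59.35234832763672, 62.77838134765625), 1.4204902648925781)
```

View pics/w1.png

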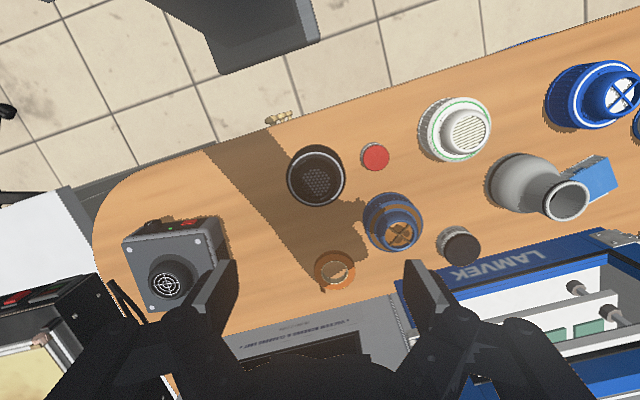

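The wrist view shows the carbon canister at (316,177), the particle filter at (455,130), the clean pre-filter at (592,95), the hood at (535,185) and the base collar at (167,282). I'll fit the known shapes to the silhouettes.

```bash
cat > fit.py <<'E'
import sys; from h import *
from scipy.optimize import least_squares
np.set_printoptions(precision=4,suppress=True)
A=np.linspace(0,2*np.pi,73)
CAN=[(0,36),(40,36),(56,24),(62,20)]; HOOD=[(0,36),(36,36),(60,22),(94,22)]
def pts(kind,z0=0):
    return np.vstack([np.c_[r*np.cos(A),r*np.sin(A),0*A+z] for z,r in (HOOD if kind=="hood" else CAN)])/1e3+[0,0,z0]
def proj(P,c):
    K,k1,R,o=c
    return cv2.projectPoints(P,cv2.Rodrigues(R.T)[0],-R.T@o,K,np.array([k1,0,0,0,0.]))[0][:,0]
def bb(P,c):
    p=proj(P,c); h=cv2.convexHull(p.astype(np.float32)); M=cv2.moments(h)
    return np.array([M["m10"]/M["m00"],M["m01"]/M["m00"],np.sqrt(M["m00"])])
def fit(q,n,c,x0,z0=0):
    P=pts("hood" if "hood" in q else "can",z0); S=silhouettes(q,n)
    for r in S[:2]:
        m=r["pixels"].astype("uint8"); cs=max(cv2.findContours(m,0,1)[0],key=cv2.contourArea); M=cv2.moments(cv2.convexHull(cs))
        t=np.array([M["m10"]/M["m00"],M["m01"]/M["m00"]])
        s=least_squares(lambda x:bb(P+[x[0],x[1],0],c)[:2]-t,x0,x_scale=.01,diff_step=1e-3)
        print(q,n,round(r["p"],2),"xy",s.x,"size seen/model",np.sqrt(M["m00"])/bb(P+[*s.x,0],c)[2])
E
python3 - <<'E'
from fit import *
X={"carbon_canister":(.43,.095),"particle_canister":(.434,.263),"clean_prefilter":(.44,.415),"intake_hood":(.515,.327)}
cw=cp("wrist"); ct=cp("top"); 
for q in X:
    fit(q,"wrist",cw,X[q])
    fit(q,"top",ct,X[q])
s=silhouettes("fan_base","wrist")[0]; print(s["p"],np.array(s["bbox"])*[640,400,640,400])
print("base tip",[toz("wrist",r["at"][1]*640,r["at"][0]*400,0,cw) for r in tip_of("fan_base","wrist")[:1]],"collar",toz("wrist",167,282,.080,cw))
im=cv2.imread("pics/w1.png");cv2.imwrite("pics/cb.png",cv2.resize(im[200:330,100:250],None,fx=4,fy=4,interpolation=2))
E
```

```text
carbon_canister wrist 0.79 xy [0.4326 0.0884] size seen/model 0.9879190066880439
carbon_canister top 0.55 xy [0.432  0.0883] size seen/model 0.9620730251271807
particle_canister wrist 0.96 xy [0.4273 0.2595] size seen/model 0.96053377583693
particle_canister top 0.95 xy [0.4271 0.2594] size seen/model 0.9522582613512703
particle_canister top 0.44 xy [0.4332 0.1639] size seen/model 0.40761722264683936
clean_prefilter wrist 0.91 xy [0.4365 0.4139] size seen/model 0.9754962361423256
clean_prefilter top 0.86 xy [0.437 0.414] size seen/model 0.9429515885874832
intake_hood wrist 0.58 xy [0.5192 0.3323] size seen/model 0.9821176124066949
intake_hood top 0.96 xy [0.5182 0.3322] size seen/model 0.9204818037464445
0.86 [175.104 263.12  106.816  98.4  ]
base tip [array([ 0.489 , -0.1158,  0.    ])] collar [ 0.4922 -0.1147  0.08  ]
```

View pics/cb.png

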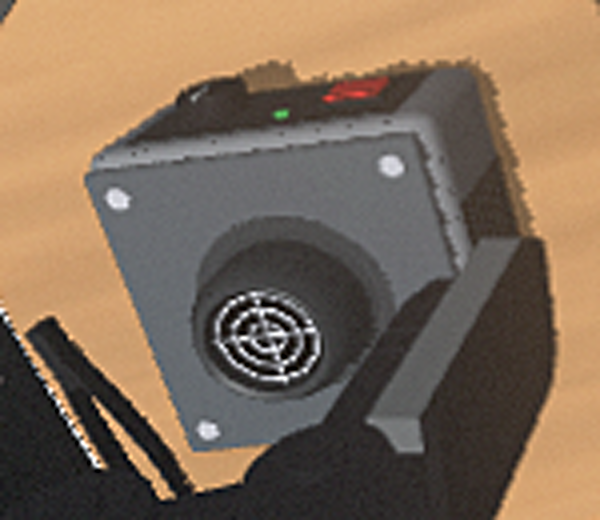

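```bash
python3 - <<'E'
from h import *
p=[toz("wrist",100+u/4,200+v/4,.058)for u,v in[(118,198),(392,165),(208,430)]];print(p,(p[1]+p[2])/2,toz("wrist",167,284.25,.08))
E
python3 -m crank '[0,-4,-45,0,0,0,-1,0,0,-45,0,0,0,-1,0,0,-45,0,0,0,-1,0,0,-40,0,0,0,-1,0,0,-15,0,0,0,-1,0,0,0,0,0,0,-1,0,0,0,0,0,0,1,0,0,0,0,0,0,1,0,0,0,0,0,0,1,0,0,0,0,0,0,1,0,0,0,0,0,0,1,0,0,0,0,0,0,1]' 60
```

```text
[array([ 0.44693778, -0.15630257,  0.058     ]), array([ 0.46152072, -0.07108078,  0.058     ]), array([ 0.53251003, -0.1711152 ,  0.058     ])] [ 0.49701538 -0.12109799  0.058     ] [ 0.49505083 -0.11772851  0.08      ]
time_s: 4.35
eef_pos: [0.4339, 0.0889, 0.0433]
tcp_rot: [[-0.955, 0.296, 0.003], [0.296, 0.955, 0.001], [-0.002, 0.002, -1.0]]
contact_force: [-1.7, -1.8, 7.8]
gripper_width: 0.529
grip_force: 60.4
```

```bash
python3 -m crank '[0,0,0,0,0,0,-0.5,0,0,0,0,0,0,-0.5,0,0,-7,0,0,0,-0.5,0,0,0,0,0,0,-0.5]'; python3 -m crank '[0,0,0,0,0,0,1,0,0,0,0,0,0,1,0,0,0,0,0,0,1,0,0,0,0,0,0,1,0,0,0,0,0,0,1]' 60
```

```text
time_s: 4.75
eef_pos: [0.4329, 0.089, 0.0341]
tcp_rot: [[-0.955, 0.296, 0.001], [0.296, 0.955, 0.0], [-0.001, 0.0, -1.0]]
contact_force: [0.8, -0.0, -0.4]
gripper_width: 0.753
grip_force: 0.0
time_s: 5.25
eef_pos: [0.4347, 0.0888, 0.0377]
tcp_rot: [[-0.955, 0.297, 0.002], [0.297, 0.955, 0.001], [-0.002, 0.002, -1.0]]
contact_force: [-6.8, -2.5, 28.7]
gripper_width: 0.542
grip_force: 72.1
```

```bash
python3 -m crank '[0,0,10,0,0,0,1,0,0,40,0,0,0,1,0,0,0,0,0,0,1,0,0,0,0,0,0,1]' 90; python3 - <<'E'
from fit import *
c=cp("wrist"); im=snap("wrist","w2"); s=read_state(); print(s["eef_pos"],s["contact_force"],s["gripper_width"])
snap("scene","s2")
a=cv2.imread("pics/w2.png")[100:400,150:490]; b=cv2.imread("pics/s2.png")[180:350,210:400]
cv2.imwrite("pics/m2.png",np.hstack([cv2.resize(a,(400,353)),cv2.resize(b,(394,353))]))
E
```

```text
time_s: 5.65
eef_pos: [0.4322, 0.0889, 0.0841]
tcp_rot: [[-0.955, 0.296, -0.0], [0.296, 0.955, 0.0], [0.0, 0.0, -1.0]]
contact_force: [0.7, 0.2, -3.9]
gripper_width: 0.526
grip_force: 98.3
[0.4314 0.0887 0.0832] [ 0.1482 -0.9332 -4.3496] 0.5278186129031814
```

View pics/m2.png

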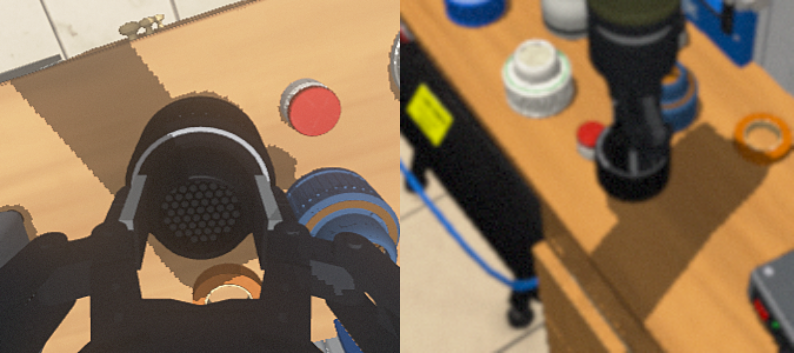

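The carbon canister is held level: the wrist view has it straight between the pads and the scene view shows it clear of the red jar. I'll raise it and carry it over the base.

```bash
python3 -m crank '[0,0,45,0,0,0,1,8,-24,40,0,0,0,1,12,-40,0,0,0,0,1,12,-40,0,0,0,0,1,12,-40,0,0,0,0,1,10,-32,0,0,0,0,1,10,-32,0,0,0,0,1,0,0,0,0,0,0,1,0,0,0,0,0,0,1]'; python3 - <<'E'
from fit import *
c=cp("wrist"); im=snap("wrist","w3"); s=read_state(); print(s["time_s"],s["eef_pos"],s["contact_force"],s["gripper_width"])
snap("top","t3");print(toz("top",428,205,0))
for z in(-.038,-.041,-.044): fit("carbon_canister","top",cp("top"),s["eef_pos"][:2],s["eef_pos"][2]+z)
a=cv2.imread("pics/w3.png")[100:400,100:540]; b=cv2.imread("pics/t3.png")[150:270,370:490]
cv2.imwrite("pics/m3.png",np.hstack([cv2.resize(a,(440,300)),cv2.resize(b,(300,300))]))
E
```

```text
time_s: 6.65
eef_pos: [0.4954, -0.1197, 0.1676]
tcp_rot: [[-0.954, 0.298, -0.004], [0.298, 0.954, -0.0], [0.003, -0.002, -1.0]]
contact_force: [-0.5, 0.1, -3.5]
gripper_width: 0.525
grip_force: 99.1
6.7 [ 0.4955 -0.1184  0.1678] [-0.2669  0.4973 -3.8951] 0.527941297496082
[ 0.4985 -0.1205  0.    ]
carbon_canister top 0.68 xy [ 0.4783 -0.1075] size seen/model 0.5974802309569072
carbon_canister top 0.68 xy [ 0.4784 -0.1084] size seen/model 0.5992664786351589
carbon_canister top 0.68 xy [ 0.4785 -0.1093] size seen/model 0.6010527212621245
```

View pics/m3.png

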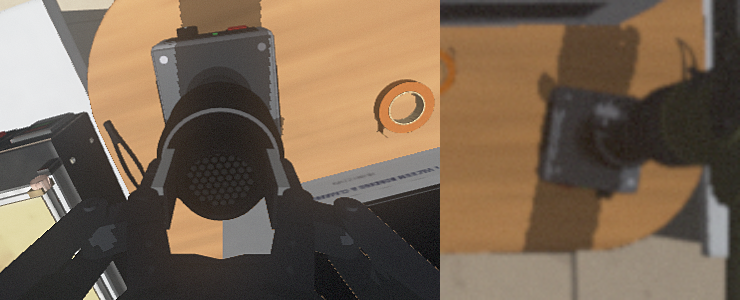

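```bash
python3 - <<'E'
from h import *
print(toz("top",433.9,205.9,.058),toz("top",435,205.1,.08))
p,q=toz("wrist",263,160,.058),toz("wrist",362,146,.058); d=q-p; print(p,q,np.linalg.norm(d),(p+q)/2+np.array([d[1],-d[0],0])/2)
print(toz("wrist",100+221,100+180,.1678-.040+.056))
a=cv2.imread("pics/top0.png")[170:240,400:470];g=cv2.medianBlur(cv2.cvtColor(a,6),3)
cv2.imwrite("pics/b0.png",cv2.resize(a,(560,560),interpolation=2))
E
```

```text
[ 0.49331956 -0.12158763  0.058     ] [ 0.49468231 -0.11837114  0.08      ]
[ 0.44797422 -0.15565587  0.058     ] [ 0.46179756 -0.06920235  0.058     ] 0.0875516760078926 [ 0.49811265 -0.11934078  0.058     ]
[ 0.49934982 -0.1182143   0.1838    ]
```

View pics/b0.png

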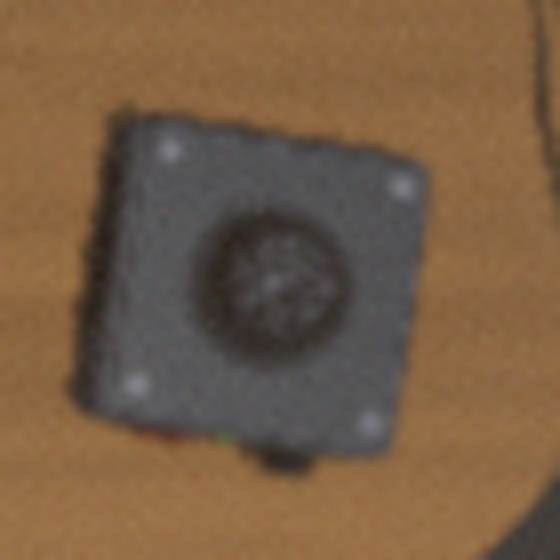

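Screw centres at (171,149), (402,187), (372,421) and (135,384) put the base axis at about (0.4955, -0.1195). The tool is within 1 mm of that, so I'll lower.

```bash
python3 -m crank '[0,0,-30,0,0,0,1,0,0,-12,0,0,0,1,0,0,-8,0,0,0,1,0,0,-6,0,0,0,1,0,0,-6,0,0,0,1,0,0,0,0,0,0,1]';python3 -m crank '[0,0,-3,0,0,0,1,0,0,0,0,0,0,1]'
```

```text
time_s: 7.5
eef_pos: [0.4964, -0.1191, 0.107]
tcp_rot: [[-0.955, 0.296, -0.001], [0.296, 0.955, 0.0], [0.001, -0.0, -1.0]]
contact_force: [1.1, 0.1, -3.2]
gripper_width: 0.524
grip_force: 99.2
time_s: 7.7
eef_pos: [0.4967, -0.1192, 0.1044]
tcp_rot: [[-0.955, 0.296, 0.0], [0.296, 0.955, 0.0], [-0.0, 0.0, -1.0]]
contact_force: [0.2, -0.1, -4.1]
gripper_width: 0.524
grip_force: 99.2
```

```bash
python3 -m crank '[0,0,-3,0,0,0,1,0,0,0,0,0,0,1]';python3 -m crank '[0,0,-3,0,0,0,1,0,0,0,0,0,0,1]'
```

```text
time_s: 7.9
eef_pos: [0.4966, -0.1191, 0.1012]
tcp_rot: [[-0.955, 0.296, 0.0], [0.296, 0.955, 0.0], [0.0, 0.0, -1.0]]
contact_force: [0.5, -0.0, -3.1]
gripper_width: 0.524
grip_force: 99.2
time_s: 8.1
eef_pos: [0.4964, -0.119, 0.098]
tcp_rot: [[-0.955, 0.296, -0.0], [0.296, 0.955, 0.0], [0.0, 0.0, -1.0]]
contact_force: [0.6, 0.0, -3.7]
gripper_width: 0.528
grip_force: 99.2
```

```bash
python3 -m crank '[0,0,-2,0,0,0,1,0,0,0,0,0,0,1]';python3 -m crank '[0,0,-1,0,0,0,1,0,0,0,0,0,0,1]'
```

```text
time_s: 8.3
eef_pos: [0.4967, -0.1192, 0.0962]
tcp_rot: [[-0.955, 0.296, 0.0], [0.296, 0.955, -0.0], [-0.0, 0.0, -1.0]]
contact_force: [0.6, -0.6, -3.2]
gripper_width: 0.524
grip_force: 99.3
time_s: 8.5
eef_pos: [0.4966, -0.1192, 0.0961]
tcp_rot: [[-0.955, 0.296, -0.0], [0.296, 0.955, 0.001], [0.0, 0.001, -1.0]]
contact_force: [-3.9, 1.0, 4.3]
gripper_width: 0.525
grip_force: 101.3
```

```bash
python3 -m crank '[0,0,0,0,0,0,-1,0,0,0,0,0,0,-1,0,0,0,0,0,0,-1,0,0,30,0,0,0,-1,0,0,45,0,0,0,-1,0,0,45,0,0,0,-1,0,0,20,0,0,0,-1,0,0,0,0,0,0,-1]';python3 - <<'E'
from fit import *
c=cp("wrist"); snap("wrist","w4"); fit("carbon_canister","wrist",c,(.496,-.119),.058); s=read_state(); print(s["time_s"],s["eef_pos"])
cv2.imwrite("pics/m4.png",cv2.imread("pics/w4.png")[90:330,180:500])
E
```

```text
time_s: 9.3
eef_pos: [0.4989, -0.1196, 0.239]
tcp_rot: [[-0.955, 0.296, 0.007], [0.296, 0.955, 0.001], [-0.007, 0.003, -1.0]]
contact_force: [0.0, -0.3, 0.4]
gripper_width: 1.002
grip_force: 0.0
carbon_canister wrist 0.68 xy [ 0.4962 -0.1189] size seen/model 0.982606773440796
9.4 [ 0.4967 -0.119   0.2352]
```

View pics/m4.png

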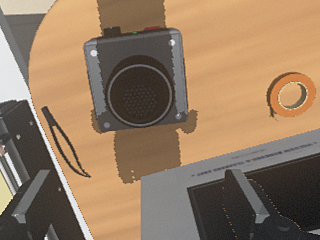

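The carbon canister sits level on the base at (147,95) in the crop, and the fit puts its axis within 1 mm of the base's. Next is the particle filter.

```bash
python3 -m crank '[-9,47,0,0,0,0,-1,-9,47,0,0,0,0,-1,-9,47,0,0,0,0,-1,-9,47,0,0,0,0,-1,-9,47,0,0,0,0,-1,-9,47,0,0,0,0,-1,-9,47,0,0,0,0,-1,-7,49,0,0,0,0,-1,0,0,-45,0,0,0,-1,0,0,-45,0,0,0,-1,0,0,-45,0,0,0,-1,0,0,-40,0,0,0,-1,0,0,-20,0,0,0,-1,0,0,0,0,0,0,-1]';python3 -m crank '[0,0,0,0,0,0,1,0,0,0,0,0,0,1,0,0,0,0,0,0,1,0,0,0,0,0,0,1,0,0,0,0,0,0,1,0,0,0,0,0,0,1]' 70
```

```text
time_s: 10.8
eef_pos: [0.4229, 0.256, 0.0355]
tcp_rot: [[-0.955, 0.296, -0.008], [0.297, 0.955, -0.007], [0.005, -0.009, -1.0]]
contact_force: [-1.0, -0.3, -0.2]
gripper_width: 1.001
grip_force: 0.0
time_s: 11.4
eef_pos: [0.4278, 0.2596, 0.0424]
tcp_rot: [[-0.955, 0.296, 0.003], [0.296, 0.955, 0.002], [-0.002, 0.003, -1.0]]
contact_force: [-0.3, -0.1, 6.2]
gripper_width: 0.528
grip_force: 71.6
```

```bash
python3 -m crank '[0,0,20,0,0,0,1,0,0,45,0,0,0,1,0,0,45,0,0,0,1,0,0,45,0,0,0,1,0,0,15,0,0,0,1,9,-47,0,0,0,0,1,9,-47,0,0,0,0,1,9,-47,0,0,0,0,1,9,-47,0,0,0,0,1,9,-47,0,0,0,0,1,9,-47,0,0,0,0,1,7,-47,0,0,0,0,1,7,-49,0,0,0,0,1,0,0,0,0,0,0,1,0,0,0,0,0,0,1,0,0,0,0,0,0,1]';python3 - <<'E'
from fit import *
snap("wrist","w5"); s=read_state(); print(s["time_s"],s["eef_pos"],s["contact_force"])
cv2.imwrite("pics/m5.png",cv2.imread("pics/w5.png")[90:400,140:540])
E
```

```text
time_s: 13.0
eef_pos: [0.4945, -0.1178, 0.2103]
tcp_rot: [[-0.956, 0.295, 0.0], [0.295, 0.956, 0.001], [0.0, 0.001, -1.0]]
contact_force: [-0.3, -0.3, -2.5]
gripper_width: 0.531
grip_force: 72.7
13.05 [ 0.4946 -0.1174  0.2103] [-0.4152 -0.1057 -1.9689]
```

View pics/m5.png

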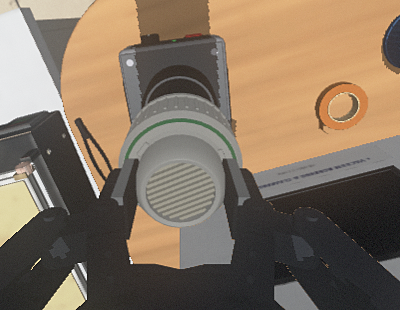

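The particle filter is held level over the tower, with its mouth at (180,192) in the crop. I'll correct by about (+1.5, -1.5) mm and lower.

```bash
python3 -m crank '[2,-1,-25,0,0,0,1,0,0,-12,0,0,0,1,0,0,-8,0,0,0,1,0,0,-8,0,0,0,1,0,0,-8,0,0,0,1,0,0,-5,0,0,0,1,0,0,0,0,0,0,1]';python3 -m crank '[0,0,-2,0,0,0,1,0,0,0,0,0,0,1]';python3 -m crank '[0,0,-2,0,0,0,1,0,0,0,0,0,0,1]'
```

```text
time_s: 13.75
eef_pos: [0.4962, -0.1201, 0.1438]
tcp_rot: [[-0.955, 0.296, -0.001], [0.296, 0.955, -0.0], [0.001, -0.0, -1.0]]
contact_force: [-1.0, 0.9, -2.8]
gripper_width: 0.532
grip_force: 72.8
time_s: 13.95
eef_pos: [0.4968, -0.1202, 0.1425]
tcp_rot: [[-0.955, 0.296, 0.0], [0.296, 0.955, 0.0], [-0.0, 0.0, -1.0]]
contact_force: [0.4, -0.1, -2.0]
gripper_width: 0.531
grip_force: 72.8
time_s: 14.15
eef_pos: [0.4968, -0.1202, 0.1405]
tcp_rot: [[-0.955, 0.296, 0.001], [0.296, 0.955, 0.0], [-0.001, 0.0, -1.0]]
contact_force: [0.3, 1.1, -2.5]
gripper_width: 0.532
grip_force: 72.8
```

```bash
python3 -m crank '[0,0,-1,0,0,0,1,0,0,0,0,0,0,1]';python3 -m crank '[0,0,-1,0,0,0,1,0,0,0,0,0,0,1]';python3 -m crank '[0,0,-1,0,0,0,1,0,0,0,0,0,0,1]'
```

```text
time_s: 14.35
eef_pos: [0.4969, -0.1203, 0.1404]
tcp_rot: [[-0.955, 0.296, 0.001], [0.296, 0.955, 0.001], [-0.0, 0.001, -1.0]]
contact_force: [-3.0, 0.6, 5.5]
gripper_width: 0.528
grip_force: 73.7
time_s: 14.55
eef_pos: [0.4971, -0.1203, 0.1404]
tcp_rot: [[-0.955, 0.296, 0.001], [0.296, 0.955, 0.001], [-0.001, 0.001, -1.0]]
contact_force: [-5.5, 2.0, 12.0]
gripper_width: 0.529
grip_force: 74.2
time_s: 14.75
eef_pos: [0.4973, -0.1204, 0.1404]
tcp_rot: [[-0.955, 0.297, 0.001], [0.297, 0.955, 0.002], [-0.001, 0.002, -1.0]]
contact_force: [-7.1, 1.7, 18.8]
gripper_width: 0.531
grip_force: 74.9
```

```bash
python3 -m crank '[0,0,2,0,0,0,-1,0,0,0,0,0,0,-1,0,0,0,0,0,0,-1,0,0,30,0,0,0,-1,0,0,45,0,0,0,-1,0,0,45,0,0,0,-1,0,0,0,0,0,0,-1,0,0,0,0,0,0,-1]';python3 - <<'E'
from fit import *
c=cp("wrist"); snap("wrist","w6"); fit("particle_canister","wrist",c,(.496,-.119),.098); s=read_state(); print(s["time_s"],s["eef_pos"])
E
python3 -m crank '[-5,44,0,0,0,0,-1,-5,44,0,0,0,0,-1,-5,44,0,0,0,0,-1,-5,44,0,0,0,0,-1,-5,44,0,0,0,0,-1,-5,44,0,0,0,0,-1,-5,45,0,0,0,0,-1,-5,45,0,0,0,0,-1,-5,45,0,0,0,0,-1,-5,45,0,0,0,0,-1,-5,45,0,0,0,0,-1,-5,45,0,0,0,0,-1,0,0,0,0,0,0,-1,0,0,0,0,0,0,-1,0,0,0,0,0,0,-1]'
```

```text
time_s: 15.55
eef_pos: [0.4972, -0.1202, 0.2599]
tcp_rot: [[-0.955, 0.296, 0.002], [0.296, 0.955, 0.0], [-0.002, 0.001, -1.0]]
contact_force: [-1.0, 0.8, -1.4]
gripper_width: 1.001
grip_force: 0.0
particle_canister wrist 0.8 xy [ 0.4985 -0.1205] size seen/model 0.9729981282617828
15.65 [ 0.4959 -0.1199  0.2579]
time_s: 17.15
eef_pos: [0.437, 0.412, 0.2579]
tcp_rot: [[-0.955, 0.298, -0.001], [0.298, 0.955, -0.003], [0.0, -0.003, -1.0]]
contact_force: [0.7, -0.4, 0.2]
gripper_width: 0.993
grip_force: 0.0
```

```bash
python3 -m crank '[0,1,-45,0,0,0,-1,0,0,-45,0,0,0,-1,0,0,-45,0,0,0,-1,0,0,-45,0,0,0,-1,0,0,-37,0,0,0,-1,0,0,0,0,0,0,-1,0,0,0,0,0,0,-1]';python3 -m crank '[0,0,0,0,0,0,1,0,0,0,0,0,0,1,0,0,0,0,0,0,1,0,0,0,0,0,0,1,0,0,0,0,0,0,1,0,0,0,0,0,0,1]' 60
```

```text
time_s: 17.85
eef_pos: [0.4374, 0.4135, 0.0429]
tcp_rot: [[-0.954, 0.298, 0.0], [0.298, 0.954, -0.001], [-0.0, -0.001, -1.0]]
contact_force: [0.7, -0.0, 0.7]
gripper_width: 0.997
grip_force: 0.0
time_s: 18.45
eef_pos: [0.4379, 0.4159, 0.0452]
tcp_rot: [[-0.955, 0.296, 0.003], [0.296, 0.955, 0.003], [-0.002, 0.004, -1.0]]
contact_force: [-0.7, -0.4, 6.8]
gripper_width: 0.532
grip_force: 60.6
```

```bash
python3 -m crank '[0,0,-3,0,0,0,-0.5,0,0,0,0,0,0,-0.5,0,0,0,0,0,0,-0.5,0,0,0,0,0,0,1,0,0,0,0,0,0,1,0,0,0,0,0,0,1,0,0,0,0,0,0,1,0,0,0,0,0,0,1]' 60;  python3 -m crank '[0,0,20,0,0,0,1,0,0,45,0,0,0,1,0,0,45,0,0,0,1,0,0,45,0,0,0,1,0,0,45,0,0,0,1,0,0,10,0,0,0,1]'
```

```text
time_s: 19.25
eef_pos: [0.4369, 0.4151, 0.0399]
tcp_rot: [[-0.955, 0.296, 0.001], [0.296, 0.955, 0.001], [-0.0, 0.001, -1.0]]
contact_force: [-0.7, 0.9, 5.5]
gripper_width: 0.532
grip_force: 62.0
time_s: 19.85
eef_pos: [0.4384, 0.4163, 0.2548]
tcp_rot: [[-0.955, 0.296, 0.006], [0.297, 0.955, 0.006], [-0.004, 0.008, -1.0]]
contact_force: [1.1, 0.9, -2.0]
gripper_width: 0.537
grip_force: 61.8
```

```bash
python3 -m crank '[5,-44,0,0,0,0,1,5,-44,0,0,0,0,1,5,-44,0,0,0,0,1,5,-44,0,0,0,0,1,5,-44,0,0,0,0,1,5,-45,0,0,0,0,1,5,-45,0,0,0,0,1,5,-45,0,0,0,0,1,5,-45,0,0,0,0,1,5,-45,0,0,0,0,1,5,-45,0,0,0,0,1,5,-45,0,0,0,0,1,0,0,0,0,0,0,1,0,0,0,0,0,0,1,0,0,0,0,0,0,1]';python3 - <<'E'
from fit import *
snap("wrist","w7"); s=read_state(); print(s["time_s"],s["eef_pos"],s["contact_force"])
cv2.imwrite("pics/m7.png",cv2.imread("pics/w7.png")[90:400,140:540])
E
```

```text
time_s: 21.35
eef_pos: [0.4962, -0.1186, 0.2483]
tcp_rot: [[-0.956, 0.295, -0.002], [0.295, 0.956, 0.001], [0.002, 0.0, -1.0]]
contact_force: [0.7, -0.1, -1.4]
gripper_width: 0.535
grip_force: 62.0
21.4 [ 0.4964 -0.1183  0.2485] [-0.2028  0.5271 -1.0453]
```

View pics/m7.png

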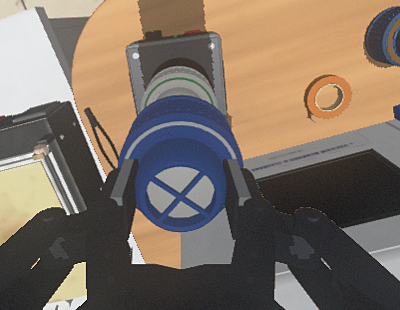

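The clean pre-filter, with its white fleece, is held level over the tower with its mouth at (182,195) in the crop. Lowering.

```bash
python3 -m crank '[1,-2,-25,0,0,0,1,0,0,-12,0,0,0,1,0,0,-8,0,0,0,1,0,0,-8,0,0,0,1,0,0,-7,0,0,0,1,0,0,-4,0,0,0,1,0,0,0,0,0,0,1]';python3 -m crank '[0,0,-3,0,0,0,1,0,0,0,0,0,0,1]';python3 -m crank '[0,0,-2,0,0,0,1,0,0,0,0,0,0,1]'
```

```text
time_s: 22.1
eef_pos: [0.4974, -0.1221, 0.185]
tcp_rot: [[-0.955, 0.296, -0.001], [0.296, 0.955, 0.0], [0.001, -0.0, -1.0]]
contact_force: [0.3, 0.6, -1.2]
gripper_width: 0.539
grip_force: 62.1
time_s: 22.3
eef_pos: [0.4976, -0.122, 0.1823]
tcp_rot: [[-0.955, 0.296, 0.0], [0.296, 0.955, 0.0], [0.0, 0.0, -1.0]]
contact_force: [-0.7, 0.6, -1.8]
gripper_width: 0.534
grip_force: 62.1
time_s: 22.5
eef_pos: [0.4976, -0.1221, 0.1803]
tcp_rot: [[-0.955, 0.296, 0.0], [0.296, 0.955, 0.0], [0.0, 0.0, -1.0]]
contact_force: [-0.7, 0.2, -1.9]
gripper_width: 0.533
grip_force: 62.1
```

```bash
python3 -m crank '[0,0,-1.5,0,0,0,1,0,0,0,0,0,0,1]';python3 -m crank '[0,0,-1,0,0,0,1,0,0,0,0,0,0,1]';python3 -m crank '[0,0,-1,0,0,0,1,0,0,0,0,0,0,1]'
```

```text
time_s: 22.7
eef_pos: [0.4976, -0.1221, 0.1787]
tcp_rot: [[-0.955, 0.296, -0.0], [0.296, 0.955, 0.0], [0.0, 0.0, -1.0]]
contact_force: [-0.4, 1.2, -1.2]
gripper_width: 0.539
grip_force: 62.1
time_s: 22.9
eef_pos: [0.4976, -0.1221, 0.1779]
tcp_rot: [[-0.955, 0.296, -0.0], [0.296, 0.955, 0.0], [0.0, 0.0, -1.0]]
contact_force: [-1.2, 0.5, 0.9]
gripper_width: 0.537
grip_force: 62.3
time_s: 23.1
eef_pos: [0.498, -0.1223, 0.1779]
tcp_rot: [[-0.955, 0.296, 0.001], [0.296, 0.955, 0.0], [-0.001, 0.001, -1.0]]
contact_force: [-3.2, 1.9, 5.9]
gripper_width: 0.532
grip_force: 62.9
```

```bash
python3 -m crank '[0,0,1,0,0,0,-1,0,0,0,0,0,0,-1,0,0,0,0,0,0,-1,0,0,30,0,0,0,-1,0,0,45,0,0,0,-1,0,0,25,0,0,0,-1,0,0,0,0,0,0,-1,0,0,0,0,0,0,-1]';python3 - <<'E'
from fit import *
c=cp("wrist"); snap("wrist","w8"); fit("clean_prefilter","wrist",c,(.496,-.119),.138); s=read_state(); print(s["time_s"],s["eef_pos"])
E
python3 -m crank '[2,45,0,0,0,0,-1,2,45,0,0,0,0,-1,2,45,0,0,0,0,-1,2,45,0,0,0,0,-1,2,45,0,0,0,0,-1,2,45,0,0,0,0,-1,2,45,0,0,0,0,-1,2,45,0,0,0,0,-1,2,45,0,0,0,0,-1,3,49,0,0,0,0,-1,0,0,0,0,0,0,-1,0,0,0,0,0,0,-1,0,0,0,0,0,0,-1]'
python3 - <<'E'
from fit import *
c=cp("wrist"); snap("wrist","w9"); fit("intake_hood","wrist",c,(.519,.332)); s=read_state(); print(s["time_s"],s["eef_pos"])
E
```

```text
time_s: 23.9
eef_pos: [0.4977, -0.1222, 0.2778]
tcp_rot: [[-0.955, 0.296, 0.001], [0.296, 0.955, 0.0], [-0.001, 0.0, -1.0]]
contact_force: [-0.5, -0.0, -0.7]
gripper_width: 1.002
grip_force: 0.0
clean_prefilter wrist 0.64 xy [ 0.4997 -0.1223] size seen/model 0.977197655827923
24.0 [ 0.4969 -0.122   0.2765]
time_s: 25.3
eef_pos: [0.5188, 0.3301, 0.2767]
tcp_rot: [[-0.955, 0.298, -0.001], [0.298, 0.955, -0.002], [0.0, -0.002, -1.0]]
contact_force: [1.3, -0.6, 0.1]
gripper_width: 0.997
grip_force: 0.0
intake_hood wrist 0.95 xy [0.5214 0.3309] size seen/model 0.9804021087039937
25.4 [0.5191 0.3299 0.2777]
```

```bash
python3 -m crank '[1,0,-45,0,0,0,-1,0,0,-45,0,0,0,-1,0,0,-45,0,0,0,-1,0,0,-45,0,0,0,-1,0,0,-31,0,0,0,-1,0,0,0,0,0,0,-1,0,0,0,0,0,0,-1]';python3 -m crank '[0,0,0,0,0,0,1,0,0,0,0,0,0,1,0,0,0,0,0,0,1,0,0,0,0,0,0,1,0,0,0,0,0,0,1,0,0,0,0,0,0,1]' 50
```

```text
time_s: 26.1
eef_pos: [0.5203, 0.331, 0.0677]
tcp_rot: [[-0.955, 0.298, 0.001], [0.298, 0.955, 0.0], [-0.001, 0.0, -1.0]]
contact_force: [-0.2, -0.5, 0.1]
gripper_width: 0.998
grip_force: 0.0
time_s: 26.7
eef_pos: [0.5207, 0.3323, 0.069]
tcp_rot: [[-0.955, 0.296, 0.002], [0.296, 0.955, 0.002], [-0.002, 0.002, -1.0]]
contact_force: [-1.3, -1.0, 6.1]
gripper_width: 0.497
grip_force: 50.2
```

```bash
python3 -m crank '[0,0,20,0,0,0,1,0,0,45,0,0,0,1,0,0,45,0,0,0,1,0,0,45,0,0,0,1,0,0,45,0,0,0,1,0,0,40,0,0,0,1,0,0,0,0,0,0,1]';python3 -m crank '[-2,-45,0,0,0,0,1,-2,-45,0,0,0,0,1,-2,-45,0,0,0,0,1,-2,-45,0,0,0,0,1,-2,-45,0,0,0,0,1,-2,-45,0,0,0,0,1,-2,-45,0,0,0,0,1,-3,-45,0,0,0,0,1,-3,-45,0,0,0,0,1,-2,-49,0,0,0,0,1,0,0,0,0,0,0,1,0,0,0,0,0,0,1,0,0,0,0,0,0,1]'
python3 - <<'E'
from fit import *
snap("wrist","wa"); s=read_state(); print(s["time_s"],s["eef_pos"],s["contact_force"])
cv2.imwrite("pics/ma.png",cv2.imread("pics/wa.png")[90:400,140:540])
E
```

```text
time_s: 27.4
eef_pos: [0.5221, 0.333, 0.3145]
tcp_rot: [[-0.955, 0.296, 0.01], [0.296, 0.955, 0.008], [-0.007, 0.01, -1.0]]
contact_force: [-0.1, -0.8, -0.4]
gripper_width: 0.497
grip_force: 51.3
time_s: 28.7
eef_pos: [0.4975, -0.1207, 0.3063]
tcp_rot: [[-0.956, 0.295, -0.001], [0.295, 0.956, 0.001], [0.001, 0.001, -1.0]]
contact_force: [0.4, 0.5, -0.9]
gripper_width: 0.501
grip_force: 51.4
28.75 [ 0.4977 -0.1204  0.3064] [-0.529  -0.0118 -0.9756]
```

View pics/ma.png

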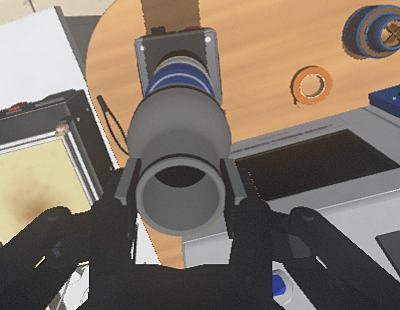

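The hood is held upright over the tower, with its pipe mouth at (180,195) in the crop. Lowering toward a seat at about z = 0.247.

```bash
python3 -m crank '[1,0,-20,0,0,0,1,0,0,-12,0,0,0,1,0,0,-8,0,0,0,1,0,0,-7,0,0,0,1,0,0,-6,0,0,0,1,0,0,0,0,0,0,1]';python3 -m crank '[0,0,-3,0,0,0,1,0,0,0,0,0,0,1]';python3 -m crank '[0,0,-2,0,0,0,1,0,0,0,0,0,0,1]';python3 -m crank '[0,0,-1.5,0,0,0,1,0,0,0,0,0,0,1]'
```

```text
time_s: 29.35
eef_pos: [0.4983, -0.122, 0.2532]
tcp_rot: [[-0.955, 0.296, -0.001], [0.296, 0.955, 0.0], [0.001, -0.0, -1.0]]
contact_force: [-0.2, 0.1, -0.5]
gripper_width: 0.497
grip_force: 51.4
time_s: 29.55
eef_pos: [0.4987, -0.1223, 0.2509]
tcp_rot: [[-0.955, 0.296, 0.0], [0.296, 0.955, 0.0], [-0.0, 0.0, -1.0]]
contact_force: [0.5, -0.9, -1.5]
gripper_width: 0.501
grip_force: 51.4
time_s: 29.75
eef_pos: [0.4986, -0.1222, 0.2488]
tcp_rot: [[-0.955, 0.296, 0.0], [0.296, 0.955, 0.0], [-0.0, 0.0, -1.0]]
contact_force: [0.1, 0.1, -1.9]
gripper_width: 0.5
grip_force: 51.4
time_s: 29.95
eef_pos: [0.4986, -0.1222, 0.2472]
tcp_rot: [[-0.955, 0.296, -0.0], [0.296, 0.955, 0.0], [0.0, 0.0, -1.0]]
contact_force: [-0.7, 0.1, -1.3]
gripper_width: 0.495
grip_force: 51.4
```

```bash
python3 -m crank '[0,0,-1,0,0,0,1,0,0,0,0,0,0,1]';python3 -m crank '[0,0,-1,0,0,0,1,0,0,0,0,0,0,1]';python3 -m crank '[0,0,-1,0,0,0,1,0,0,0,0,0,0,1]'
```

```text
time_s: 30.15
eef_pos: [0.4989, -0.1223, 0.247]
tcp_rot: [[-0.955, 0.296, 0.001], [0.296, 0.955, 0.0], [-0.001, 0.0, -1.0]]
contact_force: [-0.3, 0.2, 2.7]
gripper_width: 0.501
grip_force: 51.9
time_s: 30.35
eef_pos: [0.4994, -0.1222, 0.2469]
tcp_rot: [[-0.955, 0.296, 0.002], [0.296, 0.955, 0.001], [-0.002, 0.001, -1.0]]
contact_force: [-2.1, 0.5, 7.6]
gripper_width: 0.499
grip_force: 52.3
time_s: 30.55
eef_pos: [0.4998, -0.1222, 0.2468]
tcp_rot: [[-0.955, 0.296, 0.004], [0.296, 0.955, 0.001], [-0.003, 0.002, -1.0]]
contact_force: [-2.0, -0.0, 12.2]
gripper_width: 0.497
grip_force: 52.8
```

The hood is seated at 0.247, as expected. I'll release, back off and check.

```bash
python3 -m crank '[0,0,2,0,0,0,-1,0,0,0,0,0,0,-1,0,0,0,0,0,0,-1,0,0,25,0,0,0,-1,0,0,40,0,0,0,-1,0,0,20,0,0,0,-1,-2,45,0,0,0,0,-1,-2,45,0,0,0,0,-1,-2,45,0,0,0,0,-1,-2,45,0,0,0,0,-1,-2,45,0,0,0,0,-1,-2,45,0,0,0,0,-1,0,0,0,0,0,0,-1,0,0,0,0,0,0,-1,0,0,0,0,0,0,-1,0,0,0,0,0,0,-1]'
python3 - <<'E'
from fit import *
snap("scene","sb");snap("top","tb"); s=read_state(); print(s["time_s"],s["eef_pos"])
for q,z in(("intake_hood",.178),): fit(q,"scene",cp("scene"),(.498,-.122),z); fit(q,"top",cp("top"),(.498,-.122),z)
a=cv2.imread("pics/sb.png")[150:400,250:510]; b=cv2.imread("pics/tb.png")[120:270,230:490]
cv2.imwrite("pics/mb.png",np.hstack([cv2.resize(a,(416,400)),cv2.resize(b,(384,400))]))
E
```

```text
time_s: 32.15
eef_pos: [0.487, 0.1461, 0.3314]
tcp_rot: [[-0.954, 0.299, 0.0], [0.299, 0.954, 0.0], [-0.0, 0.0, -1.0]]
contact_force: [-0.4, -0.8, -0.3]
gripper_width: 1.002
grip_force: 0.0
32.25 [0.4869 0.1465 0.3315]
intake_hood scene 0.65 xy [ 0.4992 -0.1253] size seen/model 0.9625515356208928
intake_hood top 0.58 xy [ 0.5001 -0.1233] size seen/model 0.9856757609020032
```

View pics/mb.png

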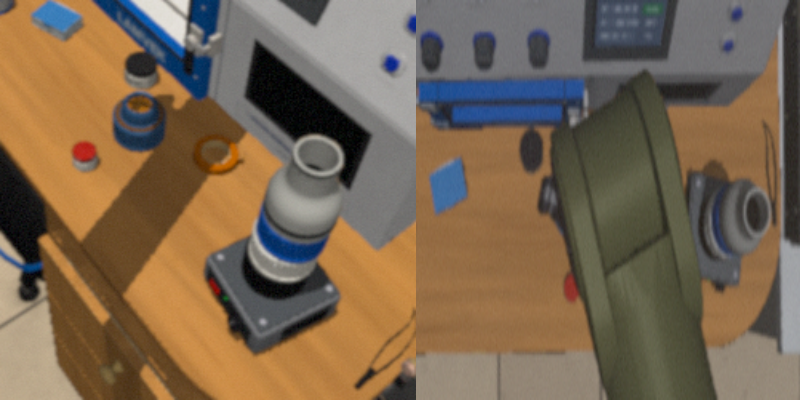

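The tower stands straight and fully seated (base at (270,300), hood mouth at (318,155) in the left half). The bystanders haven't moved and the arm is clear.

```bash
python3 -c "
from plant import *; print(finish_job())"
```

```text
the job is handed in; nothing more can be done
None
```

The tower is rebuilt on the fan base (carbon canister, particle filter, clean pre-filter, hood), each part seated and standing straight in the last pictures, and I handed the job in at about 32 s; the hand-in returned no verdict.

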